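# Make up the soldering kit and the oiling kit

## Robot

A 7-joint arm with a two-finger parallel gripper is mounted at the origin on a cart in front of the work surface, level with it; the furniture and walls round the work are solid. World frame = base frame: x ahead of the robot, y to its left, z up, the work surface at z = 0. Lengths are in m, angles in rad, forces in N, time in s.
With the tool pointing down it reaches from about 0.4 to 0.85 m from the base axis. Payload 10.4 kg.
Tool frame: the origin (TCP) lies on the centre line of the jaws, within the pads' length; the fingertips stand 11 mm ahead of it and the grasp point (between the pads) lies 8 mm behind it (tip_reach is the distance from the TCP to the fingertips, in m); z points along the fingers, y is the line along which they close (so a half turn about z gives the same grasp; the last joint's range is limited). The gripper opens to 85 mm and grips with 20 to 120 N. Pads are 22 mm wide; open, the fingers measure 114 mm over their backs; the gripper's body (76 mm by 85 mm) begins 54 mm behind the grasp point. The pads swing forward as they close: fully open they stand 13 mm farther back than shut.
Start: joints at [-1.143, 0.332, -0.065, 1.46, 0.022, 1.35, -0.088], TCP at [0.272, 0.563, 0.242] pointing down, gripper open.
Joint ranges: [-2.6, 2.6], [-0.5, 2.12], [-1.47, 1.34], [0.16, 2.42], [-1.27, 4.41], [0.06, 2.06], [-2.6, 2.6]. Speed limits (rad/s): [2.22, 2.22, 2.79, 2.79, 3.14, 3.14, 3.14].

## Interface

Orientations are given as a unit quaternion [x, y, z, w].
In Python, from workcell import get_obs, camera, hand_in, tip_reach gives the robot as it stands. The module is installed in compiled form; this text tells all that it offers.
- The arm moves only by the tool move_arm, never from a script. Its argument "plan" is a list of rows, each an object with "delta_pos": the shift along the tool's x, y, z in a scale on which 1.0 is 0.5 m, a list of three; "turn": the turn, a rotation vector about the tool's x, y, z in a scale on which 1.0 is 180 degrees, a list of three; "fingers": the closure, from 0 (fully open) to 1 (shut). A call has 1 to 12 rows; each row is the pose to reach, as a shift and turn from the pose commanded when the call began, along the tool's axes at that moment; what a row does not reach only later rows make up. A row lasts 1/8 s, in which the tool goes at most 62.5 mm and 10.7 degrees, less where a joint would pass 70% of its speed; a pose out of reach is approached as far as the arm can. A shift or turn number past 1, either way, is cut back to 1. A call with a gripper value outside its range is refused whole. The fingers move at their own pace and stop on an object; "force" is the grip in N (left out, the last holds). Time passes only in rows, so rows that repeat a pose let the fingers close. It gives the time, the measured TCP pose, the force, the opening and the grip force at its end, in the units of the state.
- get_obs(): the state, without advancing time (a new reading comes with each control period).
- camera(name): name is "scene" or "top" or "wrist"; returns a dict with "color" (480x640x3 uint8, red, green, blue), "range_z" (480x640 float32, m along the optical axis (not along the pixel's ray), 0 where there is no reading), "fx", "fy", "cx", "cy" (pixels), "R" (3x3) and "t" (3): a world point X has camera coordinates R X + t; the wrist camera has in their place "tool_from_camera" (4x4, takes a point from camera to tool coordinates, whose origin is the TCP and whose axes are the flange's). Camera axes: x right, y down, z forward; pixel columns grow to the right and rows downward; lengths in m; the calibration is good to about 2 mm. A picture is of the moment at which its call begins: read the wrist's pose just before it.
- hand_in(): hands the job in; it is judged then, once.
The state is a dict: "clock": time; "joint_pos": joint angles; "joint_velocities": joint speeds; "tau": joint torques, N m; "position": TCP position; "ee_rot": TCP orientation; "ft_force": force on the tool from outside, world axes, zero at the start; "torque": the same for the moment, N m; "grip_width": opening from 0.0 (shut) to 1.0 (fully open); "grasp_force": force on a finger pad.
Only numpy, scipy, OpenCV 4.12 (cv2) and the standard library are available. Lean on these libraries where they do the work, as an engineer would, in place of code of your own. Each camera call takes 0.05 s, during which the arm holds its last target. There are 200 camera calls.

## Task

Make up two repair kits on their fitted boards. On the longer, three-well board goes the soldering kit: the solder spool in the small plain well, the red flux tin in the large plain well and the white flux bottle in the collared well; on the shorter board goes the oiling kit: the amber oil bottle in the collared well and the grease jar in the plain one. Stand each thing upright on the floor of its well, never tip either bottle, and leave the glue bottle and the mouthpiece where they are.

Things in the scene. Friction and masses are not known exactly. Their poses are not given: they have to be found in the camera images.
- solder_board: Longer ply board, fixed, 84 x 189 mm, for the soldering kit. Origin: centre of underside; y along it, z up. Top at z = 16 mm, well floors at z = 6 mm. Wells on x = 0: y = -63.5 mm small plain well (44 mm wide) for the spool; y = -2.5 mm large plain well (64 mm) for the tin; y = +61 mm well for the flux bottle (bore 41 mm) in a 4 mm thick metal collar, top at z = 30 mm. Yaw: -0.4 to 0 rad.
- oil_board: Shorter ply board, fixed, 70 x 123 mm, for the oiling kit. Origin: centre of underside; y along it, z up. Top at z = 16 mm, well floors at z = 6 mm. Wells on x = 0: y = -27.5 mm well for the oil bottle (bore 42 mm) in a 4 mm thick metal collar, top at z = 30 mm; y = +28.5 mm plain well (48 mm wide) for the grease jar. Yaw: -0.4 to 0 rad.
- flux_tin: Squat red round tin with a black screw lid, closed, 48 mm across and 51 mm high, about 55 g, standing upright. Origin: centre of the underside; z up the axis.
- solder_spool: Small pale grey spool of solder standing on one flange: two flanges 28 mm across and 6 mm thick, waist 13 mm, 26 mm high over all (upper flange from 20 to 26 mm), about 50 g. Grip it across the upper flange. Origin: centre of the underside; z up the axis.
- flux_bottle: Milky white dropper bottle with its cap off: round body 25 mm across up to 56 mm, then a narrow spout to 78 mm, about 30 g, standing upright. Origin: centre of the underside; z up the axis.
- oil_bottle: Amber brown round bottle with a black cap: body 26 mm across up to 66 mm, cap to 80 mm, about 50 g, standing upright. Origin: centre of the underside; z up the axis.
- grease_jar: Small squat round glass jar with a blue lid, 32 mm across (the lid 29 mm, from 31 mm up), 36 mm high, about 35 g, standing upright. Origin: centre of the underside; z up the axis.
- glue_bottle: Flat white glue bottle with a tall blue cap, 22 x 31 mm and 75 mm high, standing loose; belongs to neither kit. Origin: centre of the underside; z up the axis.
- mouthpiece: Black woodwind mouthpiece with a pale reed and brass ligature, standing loose on its shank, 34 x 31 mm and 80 mm high; belongs to neither kit. Origin: centre of the underside; z up the axis.
Mind the look-alikes: they are no part of the job. Leave any pink look-alike of the oil_bottle alone. Of the things that look like the flux_tin, take the one that is farthest to the robot's right at the start.

How it is judged:
At the end, for the whole second after the job is handed in: Each of the five things stands in its own well: within 12 mm of the well's centre along both board axes, its underside less than 10 mm above the board's underside (well floor: 6 mm), within 0.12 rad of upright and at rest (under 0.02 m/s) (x of solder_spool in the frame of solder_board between -0.012 and 0.012 m and y of solder_spool in the frame of solder_board between -0.0755 and -0.0515 m and z of each of solder_spool, flux_tin, flux_bottle in the frame of solder_board below 0.01 m and angle between each of solder_spool, flux_tin, flux_bottle, oil_bottle, grease_jar's own z axis and vertical below 0.12 rad and linear speed of each of solder_spool, flux_tin, flux_bottle, oil_bottle, grease_jar below 0.02 m/s and x of flux_tin in the frame of solder_board between -0.012 and 0.012 m and y of flux_tin in the frame of solder_board between -0.0145 and 0.0095 m and x of flux_bottle in the frame of solder_board between -0.012 and 0.012 m and y of flux_bottle in the frame of solder_board between 0.049 and 0.073 m and x of oil_bottle in the frame of oil_board between -0.012 and 0.012 m and y of oil_bottle in the frame of oil_board between -0.0395 and -0.0155 m and z of each of oil_bottle, grease_jar in the frame of oil_board below 0.01 m and x of grease_jar in the frame of oil_board between -0.012 and 0.012 m and y of grease_jar in the frame of oil_board between 0.0165 and 0.0405 m); the robot touches nothing.
It fails at once if the open flux bottle or the oil bottle is tipped more than 35 degrees (it would spill) (angle between any of flux_bottle, oil_bottle's own z axis and vertical above 0.61 rad).
It fails at once if the glue bottle or the mouthpiece, which belong to neither kit, is moved more than 40 mm or knocked over (distance of any of glue_bottle, mouthpiece from where it was at the start of the episode above 0.04 m or angle between any of glue_bottle, mouthpiece's own z axis and vertical above 0.61 rad).
It also fails if it takes over 109 s, if anything falls off the work surface, if the arm or the gripper's body presses on something with over 40 N, if the wrist force passes 120 N, or if a joint passes its speed limit or range.

## Working session

There is one attempt and no reset: what is moved stays moved. The work goes in short steps, Python scripts to look and compute and a tool call to move; the robot and the scene stay as the last step left them, time stands still between calls to the robot, and variables do not carry over. Pictures are saved under pics/ and viewed, at most 14 in all, crops included, and the job is handed in when it is done.

Besides the shell and the picture viewer there is one more tool, called after "Call:" in YAML: its name, and indented under it one key for each argument. move_arm: Moves the arm, as the interface text tells. Its arguments: {"type":"object","properties":{"plan":{"type":"array","items":{"type":"object","properties":{"delta_pos":{"type":"array","items":{"type":"number"}},"turn":{"type":"array","items":{"type":"number"}},"fingers":{"type":"number"}}}},"force":{"type":"number"}},"required":["plan"]}

```bash
mkdir -p pics; python3 - <<'E'
from workcell import *
import cv2,numpy as np
o=get_obs();print({k:np.round(v,3).tolist() for k,v in o.items()},tip_reach)
for n in("top","scene"):
    c=camera(n);cv2.imwrite(f"pics/{n}0.png",c["color"][:,:,::-1]);np.savez(f"{n}0.npz",**c)
    print(n,c["fx"],c["cx"],c["cy"],c["R"],c["t"])
E
```

```text
{'clock': 0.0, 'joint_pos': [-1.143, 0.333, -0.065, 1.461, 0.022, 1.35, -0.088], 'joint_velocities': [-0.001, -0.0, 0.001, 0.0, -0.0, 0.001, -0.0], 'tau': [-0.001, -62.545, 0.049, -39.16, 0.016, 0.01, -0.0], 'position': [0.272, 0.562, 0.242], 'ee_rot': [0.223, 0.975, -0.001, -0.0], 'ft_force': [0.052, -0.31, 0.084], 'torque': [0.033, 0.015, -0.007], 'grasp_force': 0.0, 'grip_width': 0.997} 0.011
top 436.53782428973693 317.0257814632285 239.89807662377586 [[ 0.00959632 -0.99983142  0.01565366]
 [-0.99644164 -0.01087236 -0.08358144]
 [ 0.08373754 -0.01479589 -0.99637799]] [0.23734872 0.43997934 0.83912923]
scene 612.3418772008453 326.24657513486756 244.45594370785597 [[ 0.82189685 -0.56955715  0.00949902]
 [-0.29553334 -0.44060523 -0.84765977]
 [ 0.486976    0.69388161 -0.53045517]] [-0.222226    0.26788306  0.87671657]
```

View pics/top0.png

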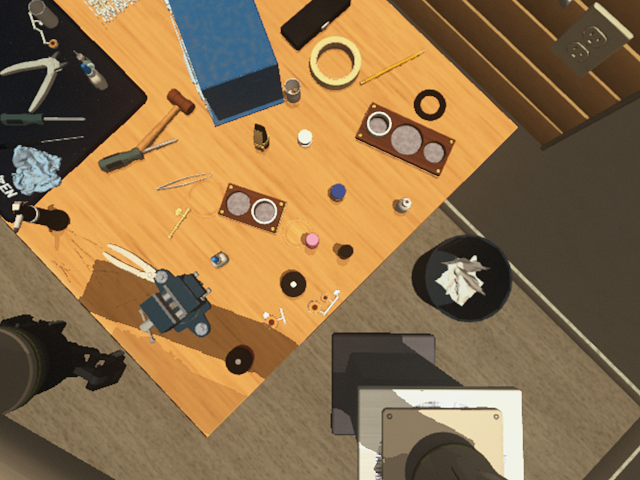

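View pics/scene0.png

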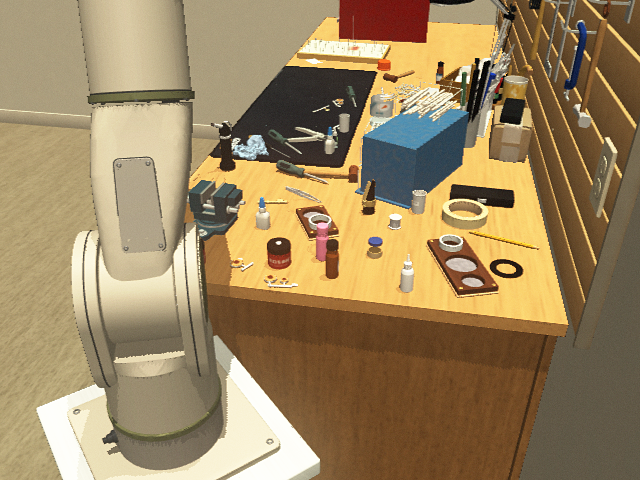

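Top view candidates:
- Flux tin: (293,284) and its look-alike (239,360). I choose the right-most, (293,284).
- Oil bottle: amber (344,252), with the pink look-alike at (312,240) to be left alone.
- Solder spool: (305,137), or the grey cup at (292,90).
- Flux bottle: (403,205), against the glue bottle at (220,260).
- Grease jar: (338,191).
- Boards: (406,139) and (253,208). Mouthpiece: (261,135).

```bash
cat > h.py <<'E'
import numpy as np,cv2
from scipy.spatial.transform import Rotation as Rn
def cloud(c):
    z=c["range_z"];v,u=np.mgrid[:480,:640]
    p=np.stack([(u-c["cx"])/c["fx"]*z,(v-c["cy"])/c["fy"]*z,z],-1)
    P=(p-c["t"])@c["R"]; P[z==0]=np.nan
    return P
E
python3 - <<'E'
from h import *
c=dict(np.load("top0.npz"));P=cloud(c)
S=dict(np.load("scene0.npz"));Q=cloud(S).reshape(-1,3)
im=c["color"]
crop=np.hstack([cv2.resize(im[115:305,180:450],(540,380),interpolation=2)]) 
cv2.imwrite("pics/crop.png",cv2.resize(im[80:310,190:460],(780,664))[:600,:,::-1])
s=S["color"][180:300,220:520];cv2.imwrite("pics/scrop.png",cv2.resize(s,(800,320),interpolation=2)[:,:,::-1])
d=dict(tin=(293,284),tin2=(239,360),oil=(344,252),pink=(312,240),spool=(305,137),cup=(292,90),flux=(403,205),glue=(220,260),jar=(338,191),mouth=(261,135))
for n,(u,v) in d.items():
    w=P[v-16:v+17,u-16:u+17].reshape(-1,3);m=w[:,2]>.012
    w=w[m];h=P[v-2:v+3,u-2:u+3,2];
    c0=P[v,u,:2]
    w=w[np.hypot(*(w[:,:2]-c0).T)<.04]
    top=w[w[:,2]>np.percentile(w[:,2],97)-.008]
    q=Q[(np.hypot(*(Q[:,:2]-c0).T)<.035)&(Q[:,2]>.012)]
    f=lambda a:np.round(1e3*np.r_[(a.min(0)+a.max(0))[:2]/2,np.ptp(a,0)[:2],a[:,2].max()]).astype(int).tolist() if len(a) else None
    print(n,f(top),f(w),"scene",f(q))
for n,(u,v) in dict(solder=(406,139),oilb=(253,208)).items():
    w=P[v-55:v+56,u-60:u+61].reshape(-1,3)
    g=w[(w[:,2]>.010)&(w[:,2]<.04)]
    g=g[np.hypot(*(g[:,:2]-P[v,u,:2]).T)<(.105 if n=="solder" else .073)].astype(np.float32)
    (cx,cy),(a,b),an=cv2.minAreaRect(g[:,:2].copy());print(n,cx,cy,a,b,an)
E
```

```text
tin [353, 286, 47, 47, 53] [353, 286, 47, 47, 53] scene [351, 285, 46, 51, 53]
tin2 [211, 385, 47, 47, 54] [211, 385, 47, 47, 54] scene [228, 378, 11, 29, 49]
oil [414, 188, 22, 22, 84] [414, 189, 24, 24, 84] scene [413, 187, 26, 27, 83]
pink [434, 252, 22, 22, 83] [433, 251, 23, 25, 83] scene [434, 250, 27, 28, 83]
spool [644, 268, 27, 28, 30] [644, 268, 27, 28, 30] scene [643, 268, 29, 30, 28]
cup [728, 317, 4, 8, 112] [735, 303, 32, 49, 112] scene [738, 301, 43, 53, 153]
flux [508, 75, 9, 11, 80] [508, 74, 25, 24, 80] scene [506, 73, 25, 26, 77]
glue [397, 430, 9, 8, 76] [398, 430, 28, 32, 76] scene [398, 425, 33, 30, 75]
jar [532, 201, 29, 29, 40] [532, 202, 29, 30, 40] scene [532, 201, 31, 32, 40]
mouth [640, 352, 18, 21, 83] [632, 353, 34, 29, 83] scene [632, 353, 34, 35, 82]
solder 0.6449735164642334 0.06544610112905502 0.18562960624694824 0.08236074447631836 65.63802337646484
oilb 0.5011811256408691 0.3710192143917084 0.11950691789388657 0.06636154651641846 72.04254913330078
```

View pics/crop.png

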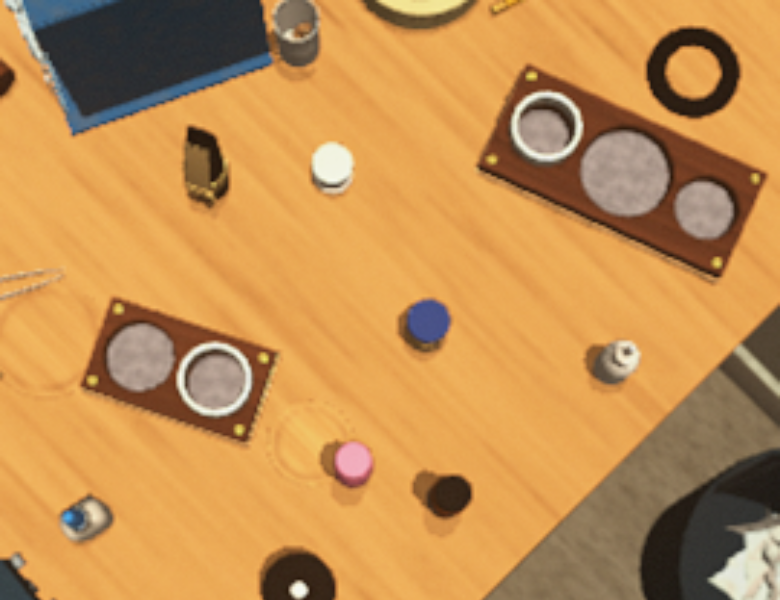

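View pics/scrop.png

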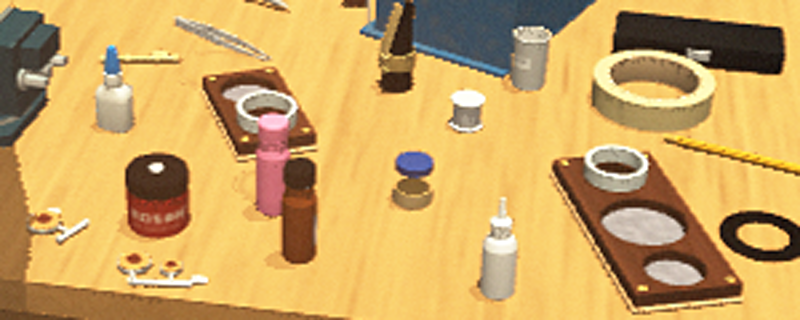

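Choices confirmed in the crops. The red tin is at scene (279,253), the amber bottle stands right of the pink one, and the flanged white spool is distinct from the cup. Next I compute the well centres and the first move.

```bash
cat >> h.py <<'E'
from workcell import get_obs
def go(x,y,z,yaw=-0.4):
    "delta in tool axes to world TCP, and turn so closing axis is at yaw, tool down"
    o=get_obs();R=Rn.from_quat(o["ee_rot"])
    c,s=np.cos(yaw),np.sin(yaw)
    T=np.array([[s,c,0],[-c,s,0],[0,0,-1]]).T
    T=np.c_[np.array([s,-c,0]),np.array([c,s,0]),np.array([0,0,-1])]
    rv=(R.inv()*Rn.from_matrix(T)).as_rotvec()
    d=R.inv().apply(np.array([x,y,z])-o["position"])
    print("pos",np.round(o["position"],4),"delta",np.round(d,4),"turn",np.round(rv,3),"w",round(o["grip_width"],3),"f",round(o["grasp_force"],1),"t",round(o["clock"],2))
def wells():
    return dict()
E
python3 - <<'E'
from h import *
c=dict(np.load("top0.npz"));P=cloud(c)
def ray(u,v,z):
    d=c["R"].T@np.array([(u-c["cx"])/c["fx"],(v-c["cy"])/c["fy"],1]);C=-c["R"].T@c["t"]
    return (C+d*(z-C[2])/d[2])[:2]
f=lambda x,y:(190+x/2.889,80+y/2.889)
print("pix big,small wells",ray(*f(626,171),.014),ray(*f(706,209),.014),"oil plain",ray(*f(140,357),.014))
for (u,v),B,yaw,cy,ws in(((379,124),(.645,.0655),-.4,.061,(-.0635,-.0025,.061)),((264,211),(.5012,.371),-.31,-.0275,(-.0275,.0285))):
    w=P[v-16:v+17,u-16:u+17].reshape(-1,3);w=w[(w[:,2]>.026)&(w[:,2]<.045)].astype(np.float32)
    ctr,r=cv2.minEnclosingCircle(w[:,:2].copy());e=np.array([-np.sin(yaw),np.cos(yaw)])
    print("collar",ctr,r,"by rect",[(np.round(B+e*y,4)).tolist() for y in ws])
go(.532,.201,.12)
E
```

```text
pix big,small wells [0.64297914 0.06340391] [0.61675726 0.00781192] oil plain [0.50801037 0.39761935]
collar (0.6702392101287842, 0.12168160825967789) 0.0247955285012722 by rect [[0.6203, 0.007], [0.644, 0.0632], [0.6688, 0.1217]]
collar (0.49293607473373413, 0.34449297189712524) 0.025161853060126305 by rect [[0.4928, 0.3448], [0.5099, 0.3981]]Traceback (most recent call last):
  File "<stdin>", line 12, in <module>
  File "h.py", line 15, in go
    rv=(R.inv()*Rn.from_matrix(T)).as_rotvec()
                ~~~~~~~~~~~~~~^^^
  File "scipy/spatial/transform/_rotation.pyx", line 1143, in scipy.spatial.transform._rotation.Rotation.from_matrix
ValueError: Non-positive determinant (left-handed or null coordinate frame) in rotation matrix 0: [[-0.38941834  0.92106099  0.        ]
 [-0.92106099 -0.38941834  0.        ]
 [ 0.          0.         -1.        ]].
```

```bash
sed -i '/T=np.array/d; s/np.array(\[s,-c,0\])/np.array([-s,c,0])/' h.py; sed -i '/def wells/,$d' h.py
python3 -c "
from h import *
go(.532,.201,.12)"
```

```text
pos [0.2722 0.5623 0.2416] delta [-0.3913 -0.2118  0.1219] turn [-1.00e-03  1.00e-03  1.52e+00] w 0.996 f 0.0 t 0.1
```

Units first: shifts go in shares of 0.5 m and turns go in shares of 180 degrees. So -0.3913 m is -0.7826, -0.2118 m is -0.4236, 1.52 rad is 0.4838.

Call:
move_arm:
  plan:
    - {"delta_pos": [-0.7826, -0.4236, 0.12], "turn": [0, 0, 0.4838], "fingers": 0}
    - {"delta_pos": [-0.7826, -0.4236, 0.12], "turn": [0, 0, 0.4838], "fingers": 0}
    - {"delta_pos": [-0.7826, -0.4236, 0.12], "turn": [0, 0, 0.4838], "fingers": 0}
    - {"delta_pos": [-0.7826, -0.4236, 0.12], "turn": [0, 0, 0.4838], "fingers": 0}
    - {"delta_pos": [-0.7826, -0.4236, 0.12], "turn": [0, 0, 0.4838], "fingers": 0}
    - {"delta_pos": [-0.7826, -0.4236, 0.12], "turn": [0, 0, 0.4838], "fingers": 0}
    - {"delta_pos": [-0.7826, -0.4236, 0.12], "turn": [0, 0, 0.4838], "fingers": 0}
    - {"delta_pos": [-0.7826, -0.4236, 0.2438], "turn": [0, 0, 0.4838], "fingers": 0}
    - {"delta_pos": [-0.7826, -0.4236, 0.2438], "turn": [0, 0, 0.4838], "fingers": 0}
    - {"delta_pos": [-0.7826, -0.4236, 0.2438], "turn": [0, 0, 0.4838], "fingers": 0}
    - {"delta_pos": [-0.7826, -0.4236, 0.2438], "turn": [0, 0, 0.4838], "fingers": 0}

```text
clock: 1.48
position: [0.5329, 0.2031, 0.1225]
ee_rot: [0.832, 0.554, 0.002, -0.0]
ft_force: [0.1, -0.3, 0.0]
grip_width: 1.001
grasp_force: 0.0
```

```bash
python3 -c "
from h import *
from workcell import camera
go(.532,.201,.026)
c=camera('wrist');cv2.imwrite('pics/w1.png',c['color'][:,:,::-1]);print(c['tool_from_camera'],c['fx'])"
```

```text
pos [0.5329 0.2031 0.1225] delta [-0.0026 -0.0001  0.0965] turn [ 0.002 -0.003  0.004] w 1.001 f 0.0 t 1.48
[[-9.47775897e-04 -9.52685834e-01 -3.03955265e-01  7.72013009e-02]
 [ 9.99999526e-01 -9.71068966e-04 -7.45234657e-05 -1.37681136e-03]
 [-2.24164075e-04 -3.03955192e-01  9.52686303e-01 -1.31432214e-01]
 [ 0.00000000e+00  0.00000000e+00  0.00000000e+00  1.00000000e+00]] 395.20838624997015
```

View pics/w1.png

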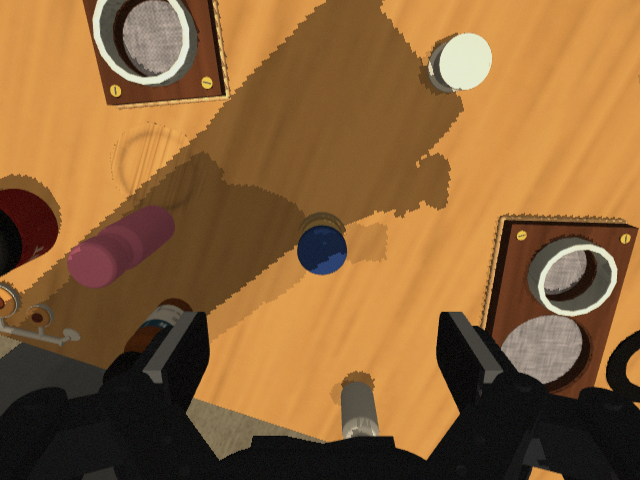

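The wrist view shows the blue-lidded jar at (322,250), centred between the fingers, with the spool at (466,60) and both boards in view. I go down and grip.

To row units: 0.0965 m is 0.193, 0.09 m is 0.18.

Call:
move_arm:
  force: 30
  plan:
    - {"delta_pos": [-0.0052, 0, 0.1], "turn": [0, 0, 0], "fingers": 0.3}
    - {"delta_pos": [-0.0052, 0, 0.18], "turn": [0, 0, 0], "fingers": 0.3}
    - {"delta_pos": [-0.0052, 0, 0.193], "turn": [0, 0, 0], "fingers": 0.3}
    - {"delta_pos": [-0.0052, 0, 0.193], "turn": [0, 0, 0], "fingers": 1}
    - {"delta_pos": [-0.0052, 0, 0.193], "turn": [0, 0, 0], "fingers": 1}
    - {"delta_pos": [-0.0052, 0, 0.193], "turn": [0, 0, 0], "fingers": 1}
    - {"delta_pos": [-0.0052, 0, 0.193], "turn": [0, 0, 0], "fingers": 1}
    - {"delta_pos": [-0.0052, 0, 0.193], "turn": [0, 0, 0], "fingers": 1}

```text
clock: 2.52
position: [0.5325, 0.1999, 0.0261]
ee_rot: [0.833, 0.553, 0.002, -0.0]
ft_force: [-2.6, 0.2, 7.3]
grip_width: 0.35
grasp_force: 29.6
```

```bash
python3 -c "
from h import *
go(.509,.398,.11)"
```

```text
pos [0.5325 0.1999 0.0261] delta [ 0.1736 -0.0986 -0.0836] turn [ 0.002 -0.003  0.   ] w 0.35 f 29.6 t 2.52
```

To row units: 0.1736 m is 0.3472, -0.0986 m is -0.1972.

Call:
move_arm:
  plan:
    - {"delta_pos": [0, 0, -0.1], "turn": [0, 0, 0], "fingers": 1}
    - {"delta_pos": [0.04, -0.02, -0.18], "turn": [0, 0, 0], "fingers": 1}
    - {"delta_pos": [0.3472, -0.1972, -0.1672], "turn": [0, 0, 0], "fingers": 1}
    - {"delta_pos": [0.3472, -0.1972, -0.1672], "turn": [0, 0, 0], "fingers": 1}
    - {"delta_pos": [0.3472, -0.1972, -0.1672], "turn": [0, 0, 0], "fingers": 1}
    - {"delta_pos": [0.3472, -0.1972, -0.1672], "turn": [0, 0, 0], "fingers": 1}
    - {"delta_pos": [0.3472, -0.1972, -0.1672], "turn": [0, 0, 0], "fingers": 1}

```text
clock: 3.4
position: [0.5084, 0.3971, 0.1083]
ee_rot: [0.834, 0.553, 0.0, 0.0]
ft_force: [0.4, -0.3, -0.2]
grip_width: 0.347
grasp_force: 30.2
```

```bash
python3 -c "
from h import *
from workcell import camera
go(.509,.398,.0335)
c=camera('wrist');cv2.imwrite('pics/w2.png',c['color'][:,:,::-1])"
```

```text
pos [0.5084 0.3971 0.1083] delta [0.001  0.0001 0.0748] turn [ 0.001 -0.001 -0.   ] w 0.347 f 30.2 t 3.4
```

View pics/w2.png

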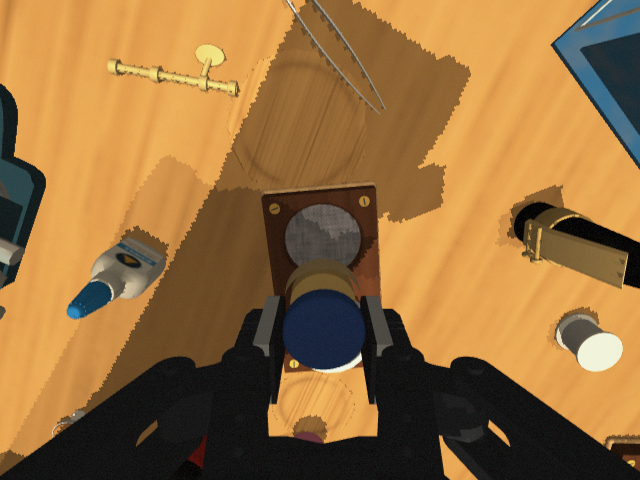

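The jar is held upright (323,320) and lined up with the plain well at (323,238). I lower it and release.

To row units: 0.0755 m is 0.151, 0.001 m is 0.002.

Call:
move_arm:
  plan:
    - {"delta_pos": [0.002, 0, 0.08], "turn": [0, 0, 0], "fingers": 1}
    - {"delta_pos": [0.002, 0, 0.13], "turn": [0, 0, 0], "fingers": 1}
    - {"delta_pos": [0.002, 0, 0.151], "turn": [0, 0, 0], "fingers": 1}
    - {"delta_pos": [0.002, 0, 0.151], "turn": [0, 0, 0], "fingers": 1}
    - {"delta_pos": [0.002, 0, 0.151], "turn": [0, 0, 0], "fingers": 0.45}
    - {"delta_pos": [0.002, 0, 0.151], "turn": [0, 0, 0], "fingers": 0.45}
    - {"delta_pos": [0.002, 0, 0.151], "turn": [0, 0, 0], "fingers": 0.45}
    - {"delta_pos": [0.002, 0, 0.08], "turn": [0, 0, 0], "fingers": 0.45}
    - {"delta_pos": [0.002, 0, -0.06], "turn": [0, 0, 0], "fingers": 0.45}
    - {"delta_pos": [0.002, 0, -0.1], "turn": [0, 0, 0], "fingers": 0.2}

```text
clock: 4.7
position: [0.5096, 0.399, 0.1616]
ee_rot: [0.834, 0.552, 0.002, -0.0]
ft_force: [0.4, 0.8, -0.1]
grip_width: 0.747
grasp_force: 0.0
```

```bash
python3 -c "
from h import *
go(.414,.188,.15);go(.414,.188,.046)"
```

```text
pos [0.5096 0.399  0.1616] delta [-0.2316 -0.0058  0.0105] turn [ 0.002 -0.004 -0.   ] w 0.747 f 0.0 t 4.7
pos [0.5096 0.399  0.1616] delta [-0.2321 -0.0061  0.1145] turn [ 0.002 -0.004 -0.   ] w 0.747 f 0.0 t 4.7
```

To row units: -0.2318 m is -0.4636, -0.006 m is -0.012.

Call:
move_arm:
  plan:
    - {"delta_pos": [-0.4636, -0.012, 0.02], "turn": [0, 0, 0], "fingers": 0.15}
    - {"delta_pos": [-0.4636, -0.012, 0.02], "turn": [0, 0, 0], "fingers": 0.15}
    - {"delta_pos": [-0.4636, -0.012, 0.02], "turn": [0, 0, 0], "fingers": 0.15}
    - {"delta_pos": [-0.4636, -0.012, 0.02], "turn": [0, 0, 0], "fingers": 0.15}
    - {"delta_pos": [-0.4636, -0.012, 0.02], "turn": [0, 0, 0], "fingers": 0.15}
    - {"delta_pos": [-0.4636, -0.012, 0.02], "turn": [0, 0, 0], "fingers": 0.15}

```text
clock: 5.45
position: [0.413, 0.1878, 0.148]
ee_rot: [0.833, 0.553, 0.001, -0.0]
ft_force: [-0.5, 0.5, 0.6]
grip_width: 0.852
grasp_force: 0.0
```

```bash
python3 -c "
from h import *
from workcell import camera
go(.414,.188,.044)
c=camera('wrist');cv2.imwrite('pics/w3.png',c['color'][:,:,::-1])"
```

```text
pos [0.413  0.1878 0.148 ] delta [0.0004 0.0008 0.104 ] turn [ 0.    -0.001  0.   ] w 0.852 f 0.0 t 5.45
```

View pics/w3.png

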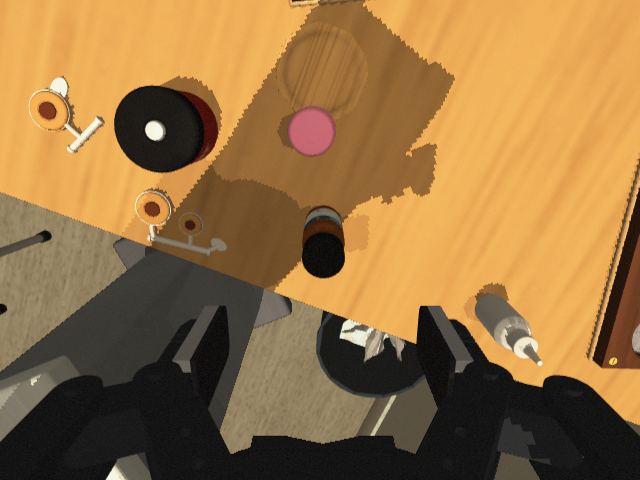

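The oil bottle's cap is at (323,255), midway between the fingers, with the pink look-alike clear at (311,131). I go straight down and grip.

To row units: 0.104 m is 0.208, 0.001 m is 0.002.

Call:
move_arm:
  force: 30
  plan:
    - {"delta_pos": [0.0008, 0.002, 0.1], "turn": [0, 0, 0], "fingers": 0.2}
    - {"delta_pos": [0.0008, 0.002, 0.19], "turn": [0, 0, 0], "fingers": 0.3}
    - {"delta_pos": [0.0008, 0.002, 0.208], "turn": [0, 0, 0], "fingers": 0.3}
    - {"delta_pos": [0.0008, 0.002, 0.208], "turn": [0, 0, 0], "fingers": 0.5}
    - {"delta_pos": [0.0008, 0.002, 0.208], "turn": [0, 0, 0], "fingers": 0.7}
    - {"delta_pos": [0.0008, 0.002, 0.208], "turn": [0, 0, 0], "fingers": 1}
    - {"delta_pos": [0.0008, 0.002, 0.208], "turn": [0, 0, 0], "fingers": 1}
    - {"delta_pos": [0.0008, 0.002, 0.208], "turn": [0, 0, 0], "fingers": 1}
    - {"delta_pos": [0.0008, 0.002, 0.208], "turn": [0, 0, 0], "fingers": 1}

```text
clock: 6.62
position: [0.4148, 0.188, 0.0451]
ee_rot: [0.833, 0.553, 0.002, -0.0]
ft_force: [-0.4, 0.7, 7.8]
grip_width: 0.292
grasp_force: 29.5
```

```bash
python3 -c "
from h import *
go(.493,.3446,.155)"
```

```text
pos [0.4148 0.188  0.0451] delta [ 0.1751  0.0112 -0.1094] turn [ 0.001 -0.003  0.   ] w 0.292 f 29.5 t 6.62
```

To row units: 0.1751 m is 0.3502, -0.11 m is -0.22.

Call:
move_arm:
  plan:
    - {"delta_pos": [0, 0, -0.12], "turn": [0, 0, 0], "fingers": 1}
    - {"delta_pos": [0, 0, -0.22], "turn": [0, 0, 0], "fingers": 1}
    - {"delta_pos": [0.06, 0.004, -0.22], "turn": [0, 0, 0], "fingers": 1}
    - {"delta_pos": [0.16, 0.01, -0.22], "turn": [0, 0, 0], "fingers": 1}
    - {"delta_pos": [0.26, 0.016, -0.22], "turn": [0, 0, 0], "fingers": 1}
    - {"delta_pos": [0.33, 0.022, -0.22], "turn": [0, 0, 0], "fingers": 1}
    - {"delta_pos": [0.3502, 0.0224, -0.22], "turn": [0, 0, 0], "fingers": 1}
    - {"delta_pos": [0.3502, 0.0224, -0.22], "turn": [0, 0, 0], "fingers": 1}

```text
clock: 7.62
position: [0.4922, 0.3438, 0.1537]
ee_rot: [0.833, 0.553, -0.0, 0.0]
ft_force: [0.4, 0.6, -1.4]
grip_width: 0.295
grasp_force: 29.8
```

```bash
python3 -c "
from h import *
from workcell import camera
go(.493,.3446,.051)
c=camera('wrist');cv2.imwrite('pics/w4.png',c['color'][:,:,::-1])"
```

```text
pos [0.4922 0.3438 0.1537] delta [0.0011 0.0004 0.1027] turn [0. 0. 0.] w 0.295 f 29.8 t 7.62
```

View pics/w4.png

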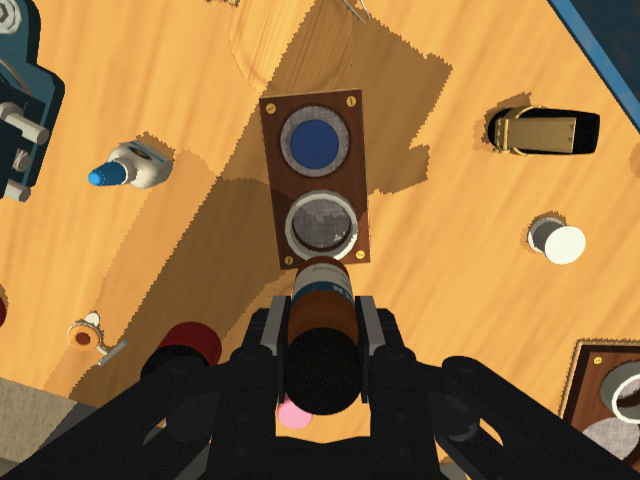

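The jar sits centred in its well at (316,146). The oil bottle is upright and in line with the collar at (322,225). I lower and release it.

To row units: 0.102 m is 0.204, 0.095 m is 0.19.

Call:
move_arm:
  plan:
    - {"delta_pos": [0.002, 0, 0.1], "turn": [0, 0, 0], "fingers": 1}
    - {"delta_pos": [0.002, 0, 0.16], "turn": [0, 0, 0], "fingers": 1}
    - {"delta_pos": [0.002, 0, 0.19], "turn": [0, 0, 0], "fingers": 1}
    - {"delta_pos": [0.002, 0, 0.204], "turn": [0, 0, 0], "fingers": 1}
    - {"delta_pos": [0.002, 0, 0.204], "turn": [0, 0, 0], "fingers": 1}
    - {"delta_pos": [0.002, 0, 0.204], "turn": [0, 0, 0], "fingers": 0.5}
    - {"delta_pos": [0.002, 0, 0.204], "turn": [0, 0, 0], "fingers": 0.5}
    - {"delta_pos": [0.002, 0, 0.204], "turn": [0, 0, 0], "fingers": 0.5}
    - {"delta_pos": [0.002, 0, 0.12], "turn": [0, 0, 0], "fingers": 0.45}
    - {"delta_pos": [0.002, 0, 0], "turn": [0, 0, 0], "fingers": 0.4}

```text
clock: 8.93
position: [0.4916, 0.3443, 0.1534]
ee_rot: [0.833, 0.553, -0.002, 0.0]
ft_force: [0.9, 0.8, -0.1]
grip_width: 0.601
grasp_force: 0.0
```

```bash
python3 -c "
from h import *
go(.6435,.268,.13)"
```

```text
pos [0.4916 0.3443 0.1534] delta [-0.0111  0.1697  0.0232] turn [-0.001  0.003  0.   ] w 0.601 f 0.0 t 8.93
```

To row units: 0.1697 m is 0.3394, 0.0232 m is 0.0464.

Call:
move_arm:
  plan:
    - {"delta_pos": [-0.0222, 0.3394, 0], "turn": [0, 0, 0], "fingers": 0.3}
    - {"delta_pos": [-0.0222, 0.3394, 0], "turn": [0, 0, 0], "fingers": 0.3}
    - {"delta_pos": [-0.0222, 0.3394, 0.02], "turn": [0, 0, 0], "fingers": 0.3}
    - {"delta_pos": [-0.0222, 0.3394, 0.0464], "turn": [0, 0, 0], "fingers": 0.3}
    - {"delta_pos": [-0.0222, 0.3394, 0.0464], "turn": [0, 0, 0], "fingers": 0.3}

```text
clock: 9.55
position: [0.6434, 0.2689, 0.1288]
ee_rot: [0.833, 0.553, -0.001, -0.0]
ft_force: [0.1, 0.5, -0.4]
grip_width: 0.701
grasp_force: 0.0
```

```bash
python3 -c "
from h import *
from workcell import camera
go(.6435,.268,.0255)
c=camera('wrist');cv2.imwrite('pics/w5.png',c['color'][:,:,::-1])"
```

```text
pos [0.6434 0.2689 0.1288] delta [-0.0006  0.0006  0.1033] turn [-0.002  0.002  0.   ] w 0.701 f 0.0 t 9.55
```

View pics/w5.png

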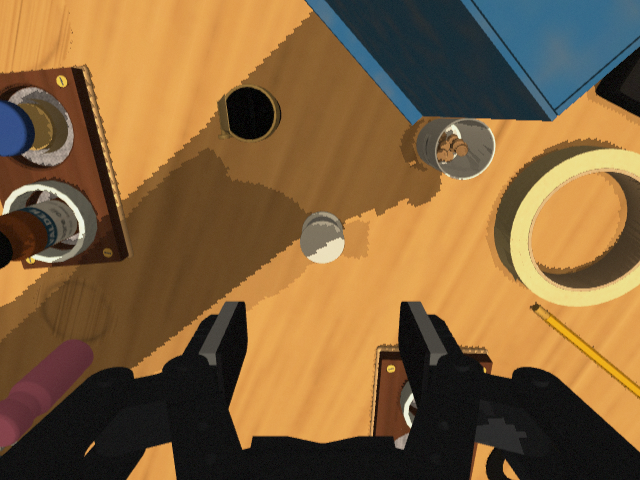

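The oil bottle stands in its collar at (45,230), and the spool is centred at (322,240). The blue box is close to the camera side, so I turn the wrist 0.4 rad away from it for this grasp.

To row units: 0.1035 m is 0.207, -0.0006 m is -0.0012, -0.4 rad is -0.1273.

Call:
move_arm:
  force: 30
  plan:
    - {"delta_pos": [-0.0012, 0.0012, 0.04], "turn": [0, 0, -0.0573], "fingers": 0.3}
    - {"delta_pos": [-0.0012, 0.0012, 0.1], "turn": [0, 0, -0.1146], "fingers": 0.3}
    - {"delta_pos": [-0.0012, 0.0012, 0.17], "turn": [0, 0, -0.1273], "fingers": 0.3}
    - {"delta_pos": [-0.0012, 0.0012, 0.207], "turn": [0, 0, -0.1273], "fingers": 0.3}
    - {"delta_pos": [-0.0012, 0.0012, 0.207], "turn": [0, 0, -0.1273], "fingers": 0.5}
    - {"delta_pos": [-0.0012, 0.0012, 0.207], "turn": [0, 0, -0.1273], "fingers": 0.7}
    - {"delta_pos": [-0.0012, 0.0012, 0.207], "turn": [0, 0, -0.1273], "fingers": 1}
    - {"delta_pos": [-0.0012, 0.0012, 0.207], "turn": [0, 0, -0.1273], "fingers": 1}
    - {"delta_pos": [-0.0012, 0.0012, 0.207], "turn": [0, 0, -0.1273], "fingers": 1}
    - {"delta_pos": [-0.0012, 0.0012, 0.207], "turn": [0, 0, -0.1273], "fingers": 1}

```text
clock: 10.85
position: [0.6457, 0.2685, 0.0287]
ee_rot: [0.707, 0.707, 0.001, 0.0]
ft_force: [-1.7, 0.7, 6.7]
grip_width: 0.275
grasp_force: 29.4
```

```bash
python3 -c "
from h import *
go(.619,.0075,.11)"
```

```text
pos [0.6457 0.2685 0.0287] delta [-0.2609 -0.0266 -0.0818] turn [ 0.002 -0.002  0.4  ] w 0.275 f 29.4 t 10.85
```

To row units: -0.08 m is -0.16, -0.04 m is -0.08.

Call:
move_arm:
  plan:
    - {"delta_pos": [0, 0, -0.08], "turn": [0, 0, 0], "fingers": 1}
    - {"delta_pos": [0, 0, -0.16], "turn": [0, 0, 0], "fingers": 1}
    - {"delta_pos": [0, 0, -0.16], "turn": [0, 0, 0], "fingers": 1}

```text
clock: 11.22
position: [0.6471, 0.2685, 0.1115]
ee_rot: [0.707, 0.707, 0.003, 0.001]
ft_force: [0.6, -0.3, -0.1]
grip_width: 0.274
grasp_force: 29.5
```

```bash
python3 -c "
from h import *
from workcell import camera
go(.619,.0075,.11)
a=camera('wrist')['color'];b=camera('scene')['color'][170:290,320:480]
cv2.imwrite('pics/w6.png',np.hstack([a[200:440,180:460],cv2.resize(b,(320,240))])[:,:,::-1])"
```

```text
pos [0.6471 0.2685 0.1115] delta [-0.2611 -0.028   0.0004] turn [ 0.006 -0.005  0.4  ] w 0.274 f 29.5 t 11.22
```

View pics/w6.png

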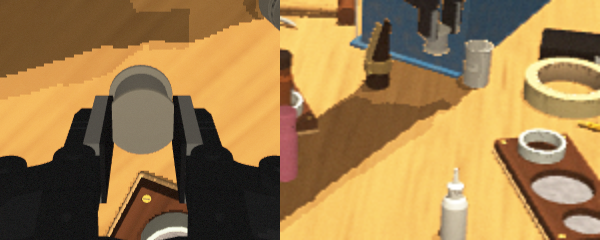

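```bash
python3 -c "
from h import *
from workcell import camera
c=camera('wrist');M=c['tool_from_camera']
for u,v in ((323,322),(323,354),(323,290),(291,322),(355,322)):
  d=M[:3,:3]@np.array([(u-c['cx'])/c['fx'],(v-c['cy'])/c['fy'],1]);t=M[:3,3]
  print(t+d*(.003-t[2])/d[2], c['range_z'][v,u])
z=c['range_z'];v,u=np.mgrid[:480,:640];p=np.stack([(u-c['cx'])/c['fx']*z,(v-c['cy'])/c['fy']*z,z],-1)@M[:3,:3].T+M[:3,3]
for r in range(260,375,8):print(r,np.round(p[r,323]*1e3,1))
"
```

```text
[ 0.00158647 -0.00138195  0.003     ] 0.15123926
[-0.01258264 -0.00138964  0.003     ] 0.15489407
[ 0.01499177 -0.00137468  0.003     ] 0.14630842
[ 0.00160114 -0.01362706  0.003     ] 0.14709903
[0.0015718  0.01086415 0.003     ] 0.1421413
260 [-12.8  -1.2 107.9]
268 [14.3 -1.3 26.6]
276 [12.5 -1.3 22. ]
284 [12.7 -1.4 13.4]
292 [14.4 -1.4  2.6]
300 [10.3 -1.4  4.1]
308 [ 7.5 -1.4  3.1]
316 [ 4.2 -1.4  2.9]
324 [ 0.8 -1.4  2.8]
332 [-3.  -1.4  3.4]
340 [-6.  -1.4  2.6]
348 [-9.9 -1.4  3. ]
356 [-84.1  -1.3 107. ]
364 [-90.6  -1.3 106.9]
372 [-98.1  -1.3 108.1]
```

To row units: -0.2625 m is -0.525, -0.0286 m is -0.0572, 0.4 rad is 0.1273.

Call:
move_arm:
  plan:
    - {"delta_pos": [-0.525, -0.0572, 0], "turn": [0, 0, 0.0477], "fingers": 1}
    - {"delta_pos": [-0.525, -0.0572, 0], "turn": [0, 0, 0.0955], "fingers": 1}
    - {"delta_pos": [-0.525, -0.0572, 0], "turn": [0, 0, 0.1273], "fingers": 1}
    - {"delta_pos": [-0.525, -0.0572, 0], "turn": [0, 0, 0.1273], "fingers": 1}
    - {"delta_pos": [-0.525, -0.0572, 0], "turn": [0, 0, 0.1273], "fingers": 1}
    - {"delta_pos": [-0.525, -0.0572, 0], "turn": [0, 0, 0.1273], "fingers": 1}
    - {"delta_pos": [-0.525, -0.0572, 0], "turn": [0, 0, 0.1273], "fingers": 1}

```text
clock: 12.25
position: [0.6162, 0.0079, 0.1062]
ee_rot: [0.833, 0.554, -0.0, -0.001]
ft_force: [0.4, 0.3, -0.1]
grip_width: 0.274
grasp_force: 29.6
```

```bash
python3 -c "
from h import *
from workcell import camera
go(.6185,.006,.035)
a=camera('wrist')['color']
cv2.imwrite('pics/w7.png',a[:,:,::-1])"
```

```text
pos [0.6162 0.0079 0.1062] delta [-0.0009  0.0029  0.0712] turn [-0.001 -0.001  0.003] w 0.274 f 29.6 t 12.25
```

View pics/w7.png

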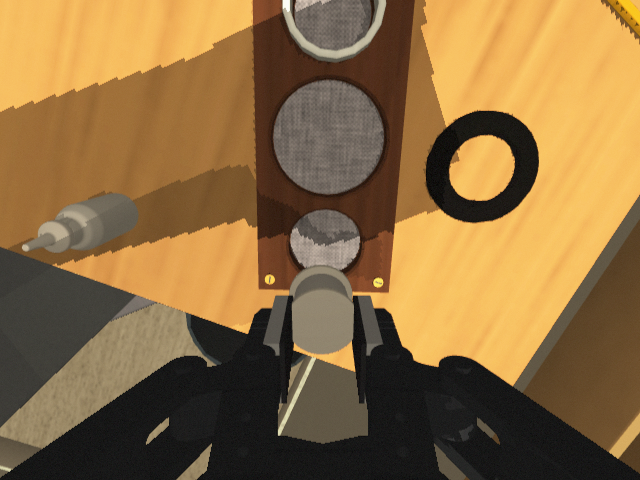

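The spool is upright at (322,310) and the small well is at (326,241), consistent with the computed shift of about 3 mm. I lower and release it.

To row units: 0.071 m is 0.142, 0.0029 m is 0.0058.

Call:
move_arm:
  plan:
    - {"delta_pos": [-0.002, 0.0058, 0.06], "turn": [0, 0, 0], "fingers": 1}
    - {"delta_pos": [-0.002, 0.0058, 0.11], "turn": [0, 0, 0], "fingers": 1}
    - {"delta_pos": [-0.002, 0.0058, 0.136], "turn": [0, 0, 0], "fingers": 1}
    - {"delta_pos": [-0.002, 0.0058, 0.142], "turn": [0, 0, 0], "fingers": 1}
    - {"delta_pos": [-0.002, 0.0058, 0.142], "turn": [0, 0, 0], "fingers": 1}
    - {"delta_pos": [-0.002, 0.0058, 0.142], "turn": [0, 0, 0], "fingers": 0.5}
    - {"delta_pos": [-0.002, 0.0058, 0.142], "turn": [0, 0, 0], "fingers": 0.5}
    - {"delta_pos": [-0.002, 0.0058, 0.142], "turn": [0, 0, 0], "fingers": 0.5}
    - {"delta_pos": [-0.002, 0.0058, 0.06], "turn": [0, 0, 0], "fingers": 0.4}
    - {"delta_pos": [-0.002, 0.0058, -0.06], "turn": [0, 0, 0], "fingers": 0.2}

```text
clock: 13.55
position: [0.6174, 0.0033, 0.1366]
ee_rot: [0.834, 0.553, -0.002, -0.001]
ft_force: [1.5, 0.8, 0.7]
grip_width: 0.788
grasp_force: 0.0
```

```bash
python3 -c "
from h import *
go(.352,.286,.14)"
```

```text
pos [0.6174 0.0033 0.1366] delta [ 0.157  -0.3545 -0.0027] turn [-0.003  0.002 -0.   ] w 0.788 f 0.0 t 13.55
```

To row units: -0.3545 m is -0.709, 0.157 m is 0.314.

Call:
move_arm:
  plan:
    - {"delta_pos": [0.314, -0.709, -0.006], "turn": [0, 0, 0], "fingers": 0}
    - {"delta_pos": [0.314, -0.709, -0.006], "turn": [0, 0, 0], "fingers": 0}
    - {"delta_pos": [0.314, -0.709, -0.006], "turn": [0, 0, 0], "fingers": 0}
    - {"delta_pos": [0.314, -0.709, -0.006], "turn": [0, 0, 0], "fingers": 0}
    - {"delta_pos": [0.314, -0.709, -0.006], "turn": [0, 0, 0], "fingers": 0}
    - {"delta_pos": [0.314, -0.709, -0.006], "turn": [0, 0, 0], "fingers": 0}
    - {"delta_pos": [0.314, -0.709, -0.006], "turn": [0, 0, 0], "fingers": 0}
    - {"delta_pos": [0.314, -0.709, -0.006], "turn": [0, 0, 0], "fingers": 0}
    - {"delta_pos": [0.314, -0.709, -0.006], "turn": [0, 0, 0], "fingers": 0}

```text
clock: 14.68
position: [0.3544, 0.2846, 0.1398]
ee_rot: [0.834, 0.551, 0.0, 0.0]
ft_force: [0.1, -1.3, -0.4]
grip_width: 1.001
grasp_force: 0.0
```

```bash
python3 -c "
from h import *
from workcell import camera
go(.352,.286,.036)
a=camera('wrist')['color'];b=camera('scene')['color'][180:300,400:560]
a=cv2.resize(a,(480,360));cv2.imwrite('pics/w8.png',np.hstack([a,cv2.copyMakeBorder(cv2.resize(b,(320,240)),0,120,0,0,0)])[:,:,::-1])"
```

```text
pos [0.3544 0.2846 0.1398] delta [ 0.0003 -0.0028  0.1038] turn [ 0.     0.    -0.003] w 1.001 f 0.0 t 14.68
```

View pics/w8.png

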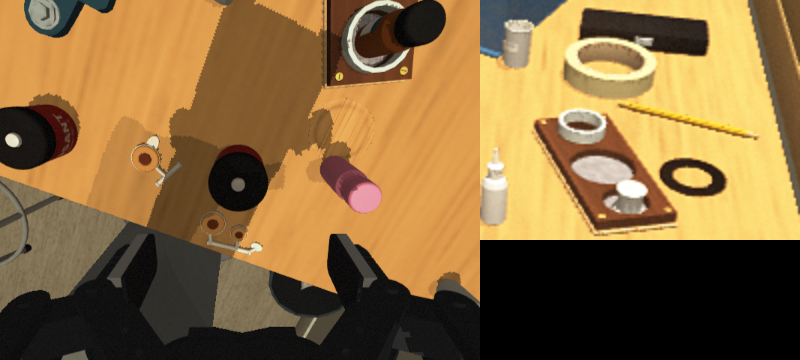

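The spool stands in its small well (scene crop (630,195)). The tin is centred between the fingers at (238,181), and the other tin is far left. I go down and grip.

To row units: 0.104 m is 0.208, 0.085 m is 0.17.

Call:
move_arm:
  force: 30
  plan:
    - {"delta_pos": [0.0006, -0.0056, 0.08], "turn": [0, 0, 0], "fingers": 0}
    - {"delta_pos": [0.0006, -0.0056, 0.17], "turn": [0, 0, 0], "fingers": 0}
    - {"delta_pos": [0.0006, -0.0056, 0.208], "turn": [0, 0, 0], "fingers": 0}
    - {"delta_pos": [0.0006, -0.0056, 0.208], "turn": [0, 0, 0], "fingers": 0.3}
    - {"delta_pos": [0.0006, -0.0056, 0.208], "turn": [0, 0, 0], "fingers": 1}
    - {"delta_pos": [0.0006, -0.0056, 0.208], "turn": [0, 0, 0], "fingers": 1}
    - {"delta_pos": [0.0006, -0.0056, 0.208], "turn": [0, 0, 0], "fingers": 1}
    - {"delta_pos": [0.0006, -0.0056, 0.208], "turn": [0, 0, 0], "fingers": 1}

```text
clock: 15.78
position: [0.3516, 0.2878, 0.037]
ee_rot: [0.834, 0.552, 0.001, -0.0]
ft_force: [-0.2, -2.4, 7.0]
grip_width: 0.554
grasp_force: 31.4
```

```bash
python3 -c "
from h import *
go(.6435,.0633,.14)"
```

```text
pos [0.3516 0.2878 0.037 ] delta [-0.0927  0.3564 -0.1029] turn [ 0.001 -0.002 -0.   ] w 0.554 f 31.4 t 15.78
```

To row units: 0.3564 m is 0.7128, -0.103 m is -0.206.

Call:
move_arm:
  plan:
    - {"delta_pos": [0, 0, -0.12], "turn": [0, 0, 0], "fingers": 1}
    - {"delta_pos": [0, 0, -0.206], "turn": [0, 0, 0], "fingers": 1}
    - {"delta_pos": [-0.1854, 0.7128, -0.206], "turn": [0, 0, 0], "fingers": 1}
    - {"delta_pos": [-0.1854, 0.7128, -0.206], "turn": [0, 0, 0], "fingers": 1}
    - {"delta_pos": [-0.1854, 0.7128, -0.206], "turn": [0, 0, 0], "fingers": 1}
    - {"delta_pos": [-0.1854, 0.7128, -0.206], "turn": [0, 0, 0], "fingers": 1}
    - {"delta_pos": [-0.1854, 0.7128, -0.206], "turn": [0, 0, 0], "fingers": 1}
    - {"delta_pos": [-0.1854, 0.7128, -0.206], "turn": [0, 0, 0], "fingers": 1}
    - {"delta_pos": [-0.1854, 0.7128, -0.206], "turn": [0, 0, 0], "fingers": 1}
    - {"delta_pos": [-0.1854, 0.7128, -0.206], "turn": [0, 0, 0], "fingers": 1}
    - {"delta_pos": [-0.1854, 0.7128, -0.206], "turn": [0, 0, 0], "fingers": 1}

```text
clock: 17.15
position: [0.6423, 0.0647, 0.1391]
ee_rot: [0.833, 0.553, 0.0, -0.0]
ft_force: [0.5, 0.3, -1.0]
grip_width: 0.552
grasp_force: 31.7
```

```bash
python3 -c "
from h import *
from workcell import camera
go(.6435,.0633,.043)
a=camera('wrist')['color']
cv2.imwrite('pics/w9.png',a[:,:,::-1])"
```

```text
pos [0.6423 0.0647 0.1391] delta [-0.0009  0.0017  0.0961] turn [-0.    -0.001  0.002] w 0.552 f 31.7 t 17.15
```

View pics/w9.png

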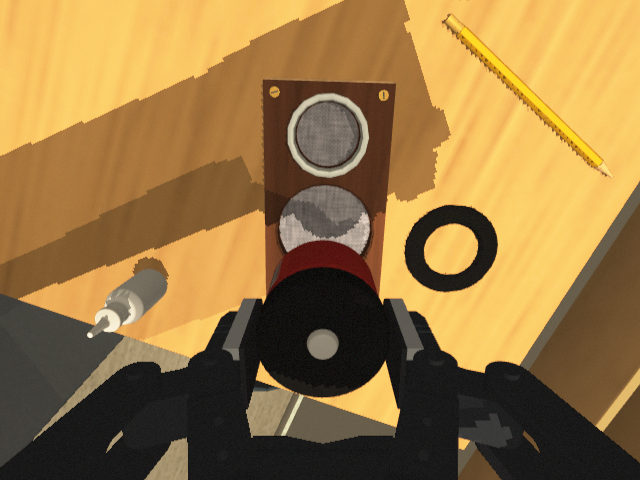

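The tin is held upright at (322,320), aligned with the large well at (325,225). I lower and release it.

To row units: 0.096 m is 0.192, 0.092 m is 0.184.

Call:
move_arm:
  plan:
    - {"delta_pos": [-0.002, 0.0034, 0.09], "turn": [0, 0, 0], "fingers": 1}
    - {"delta_pos": [-0.002, 0.0034, 0.156], "turn": [0, 0, 0], "fingers": 1}
    - {"delta_pos": [-0.002, 0.0034, 0.184], "turn": [0, 0, 0], "fingers": 1}
    - {"delta_pos": [-0.002, 0.0034, 0.192], "turn": [0, 0, 0], "fingers": 1}
    - {"delta_pos": [-0.002, 0.0034, 0.192], "turn": [0, 0, 0], "fingers": 1}
    - {"delta_pos": [-0.002, 0.0034, 0.192], "turn": [0, 0, 0], "fingers": 0.25}
    - {"delta_pos": [-0.002, 0.0034, 0.192], "turn": [0, 0, 0], "fingers": 0.25}
    - {"delta_pos": [-0.002, 0.0034, 0.192], "turn": [0, 0, 0], "fingers": 0.25}
    - {"delta_pos": [-0.002, 0.0034, 0.1], "turn": [0, 0, 0], "fingers": 0.25}
    - {"delta_pos": [-0.002, 0.0034, -0.02], "turn": [0, 0, 0], "fingers": 0.3}
    - {"delta_pos": [-0.002, 0.0034, -0.02], "turn": [0, 0, 0], "fingers": 0.3}

```text
clock: 18.58
position: [0.6469, 0.0615, 0.1544]
ee_rot: [0.834, 0.552, 0.004, 0.002]
ft_force: [0.7, -0.2, -0.0]
grip_width: 0.698
grasp_force: 0.0
```

```bash
python3 -c "
from h import *
go(.507,.0745,.15)"
```

```text
pos [0.6469 0.0615 0.1544] delta [-0.0426 -0.134   0.0031] turn [ 0.007 -0.005 -0.   ] w 0.698 f 0.0 t 18.57
```

To row units: -0.134 m is -0.268, -0.0426 m is -0.0852.

Call:
move_arm:
  plan:
    - {"delta_pos": [-0.0852, -0.268, 0.006], "turn": [0, 0, 0], "fingers": 0.25}
    - {"delta_pos": [-0.0852, -0.268, 0.006], "turn": [0, 0, 0], "fingers": 0.25}
    - {"delta_pos": [-0.0852, -0.268, 0.006], "turn": [0, 0, 0], "fingers": 0.25}
    - {"delta_pos": [-0.0852, -0.268, 0.006], "turn": [0, 0, 0], "fingers": 0.25}
    - {"delta_pos": [-0.0852, -0.268, 0.006], "turn": [0, 0, 0], "fingers": 0.25}

```text
clock: 19.2
position: [0.5049, 0.0745, 0.1459]
ee_rot: [0.834, 0.552, 0.0, 0.0]
ft_force: [0.0, -0.4, 0.6]
grip_width: 0.748
grasp_force: 0.0
```

```bash
python3 -c "
from h import *
from workcell import camera
go(.507,.0745,.04)
a=camera('wrist')['color']
cv2.imwrite('pics/w10.png',a[:,:,::-1])"
```

```text
pos [0.5049 0.0745 0.1459] delta [0.0008 0.0018 0.1059] turn [ 0.001 -0.    -0.   ] w 0.748 f 0.0 t 19.2
```

View pics/w10.png

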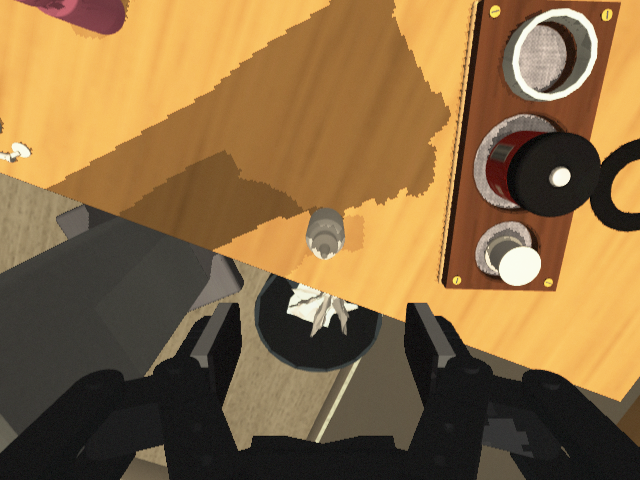

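The tin and spool stand in their wells at (555,173) and (515,265). The flux bottle is centred at (325,235). I go down and grip.

To row units: 0.106 m is 0.212, 0.0018 m is 0.0036.

Call:
move_arm:
  force: 25
  plan:
    - {"delta_pos": [0.0016, 0.0036, 0.1], "turn": [0, 0, 0], "fingers": 0.25}
    - {"delta_pos": [0.0016, 0.0036, 0.18], "turn": [0, 0, 0], "fingers": 0.3}
    - {"delta_pos": [0.0016, 0.0036, 0.212], "turn": [0, 0, 0], "fingers": 0.3}
    - {"delta_pos": [0.0016, 0.0036, 0.212], "turn": [0, 0, 0], "fingers": 0.5}
    - {"delta_pos": [0.0016, 0.0036, 0.212], "turn": [0, 0, 0], "fingers": 0.7}
    - {"delta_pos": [0.0016, 0.0036, 0.212], "turn": [0, 0, 0], "fingers": 1}
    - {"delta_pos": [0.0016, 0.0036, 0.212], "turn": [0, 0, 0], "fingers": 1}
    - {"delta_pos": [0.0016, 0.0036, 0.212], "turn": [0, 0, 0], "fingers": 1}
    - {"delta_pos": [0.0016, 0.0036, 0.212], "turn": [0, 0, 0], "fingers": 1}

```text
clock: 20.38
position: [0.5072, 0.0748, 0.0412]
ee_rot: [0.834, 0.552, 0.001, 0.0]
ft_force: [-0.1, -0.5, 7.5]
grip_width: 0.268
grasp_force: 24.9
```

```bash
python3 -c "
from h import *
go(.6695,.1217,.14)"
```

```text
pos [0.5072 0.0748 0.0412] delta [ 0.1067  0.1314 -0.0983] turn [ 0.002 -0.002 -0.   ] w 0.268 f 24.9 t 20.38
```

To row units: 0.1314 m is 0.2628, 0.1067 m is 0.2134.

Call:
move_arm:
  plan:
    - {"delta_pos": [0, 0, -0.1], "turn": [0, 0, 0], "fingers": 1}
    - {"delta_pos": [0, 0, -0.2], "turn": [0, 0, 0], "fingers": 1}
    - {"delta_pos": [0.05, 0.06, -0.2], "turn": [0, 0, 0], "fingers": 1}
    - {"delta_pos": [0.11, 0.134, -0.2], "turn": [0, 0, 0], "fingers": 1}
    - {"delta_pos": [0.17, 0.21, -0.2], "turn": [0, 0, 0], "fingers": 1}
    - {"delta_pos": [0.204, 0.252, -0.2], "turn": [0, 0, 0], "fingers": 1}
    - {"delta_pos": [0.2134, 0.2628, -0.2], "turn": [0, 0, 0], "fingers": 1}
    - {"delta_pos": [0.2134, 0.2628, -0.2], "turn": [0, 0, 0], "fingers": 1}
    - {"delta_pos": [0.2134, 0.2628, -0.2], "turn": [0, 0, 0], "fingers": 1}

```text
clock: 21.5
position: [0.6679, 0.1213, 0.1402]
ee_rot: [0.834, 0.552, 0.0, -0.0]
ft_force: [0.2, -0.5, -0.9]
grip_width: 0.272
grasp_force: 24.9
```

```bash
python3 -c "
from h import *
from workcell import camera
go(.6695,.1217,.0472)
a=camera('wrist')['color']
cv2.imwrite('pics/w11.png',a[:,:,::-1])"
```

```text
pos [0.6679 0.1213 0.1402] delta [0.001  0.0013 0.093 ] turn [-0. -0. -0.] w 0.272 f 24.9 t 21.5
```

View pics/w11.png

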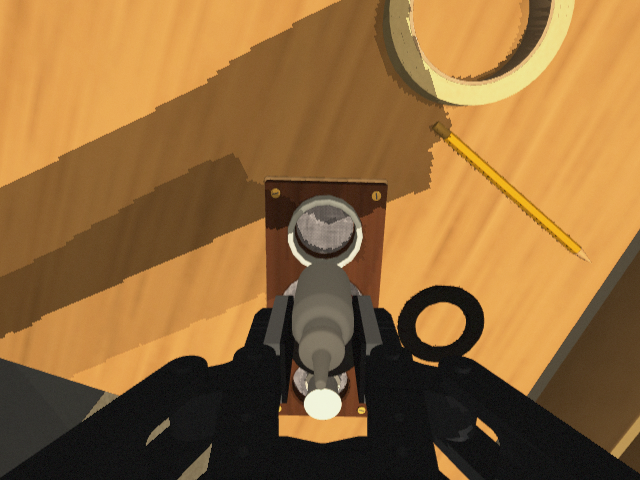

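The flux bottle is upright and in line with the collar at (326,232). I lower and release it.

To row units: 0.0925 m is 0.185, 0.0013 m is 0.0026.

Call:
move_arm:
  plan:
    - {"delta_pos": [0.002, 0.0026, 0.09], "turn": [0, 0, 0], "fingers": 1}
    - {"delta_pos": [0.002, 0.0026, 0.15], "turn": [0, 0, 0], "fingers": 1}
    - {"delta_pos": [0.002, 0.0026, 0.176], "turn": [0, 0, 0], "fingers": 1}
    - {"delta_pos": [0.002, 0.0026, 0.185], "turn": [0, 0, 0], "fingers": 1}
    - {"delta_pos": [0.002, 0.0026, 0.185], "turn": [0, 0, 0], "fingers": 1}
    - {"delta_pos": [0.002, 0.0026, 0.185], "turn": [0, 0, 0], "fingers": 0.5}
    - {"delta_pos": [0.002, 0.0026, 0.185], "turn": [0, 0, 0], "fingers": 0.5}
    - {"delta_pos": [0.002, 0.0026, 0.185], "turn": [0, 0, 0], "fingers": 0.5}
    - {"delta_pos": [0.002, 0.0026, 0.1], "turn": [0, 0, 0], "fingers": 0.45}
    - {"delta_pos": [0.002, 0.0026, 0], "turn": [0, 0, 0], "fingers": 0.4}
    - {"delta_pos": [0.002, 0.0026, -0.12], "turn": [0, 0, 0], "fingers": 0.4}

```text
clock: 22.92
position: [0.6696, 0.122, 0.2007]
ee_rot: [0.833, 0.553, -0.001, -0.0]
ft_force: [1.8, 0.3, -0.4]
grip_width: 0.6
grasp_force: 0.0
```

To row units: -0.24 m is -0.48, -0.18 m is -0.36.

Call:
move_arm:
  plan:
    - {"delta_pos": [0, -0.12, -0.06], "fingers": 0.4, "turn": [0, 0, 0]}
    - {"delta_pos": [0, -0.24, -0.06], "fingers": 0.4, "turn": [0, 0, 0]}
    - {"delta_pos": [0, -0.36, -0.06], "fingers": 0.4, "turn": [0, 0, 0]}
    - {"delta_pos": [0, -0.48, -0.06], "fingers": 0.4, "turn": [0, 0, 0]}
    - {"delta_pos": [0, -0.48, -0.06], "fingers": 0.4, "turn": [0, 0, 0]}
    - {"delta_pos": [0, -0.48, -0.06], "fingers": 0.4, "turn": [0, 0, 0]}

```text
clock: 23.68
position: [0.4496, 0.2153, 0.2303]
ee_rot: [0.834, 0.552, 0.001, 0.0]
ft_force: [0.6, -0.1, 0.4]
grip_width: 0.6
grasp_force: 0.0
```

```bash
python3 - <<'E'
from h import *
from workcell import camera
P=cloud(camera("top"));P=P.reshape(-1,3);Q=cloud(camera("scene")).reshape(-1,3)
for n,x,y,zl in(("spool",.619,.0075,.028),("tin",.6435,.0633,.045),("flux",.6695,.1217,.045),("oil",.493,.3446,.05),("jar",.509,.398,.03),("mouth",.632,.353,.02),("glue",.398,.430,.02)):
    for A in(P,Q):
        w=A[(np.hypot(A[:,0]-x,A[:,1]-y)<.03)&(A[:,2]>zl)&(A[:,2]<.11)]
        t=w[w[:,2]>w[:,2].max()-.012] if len(w) else w
        if len(w):print(n,np.round(1e3*((w.min(0)+w.max(0))[:2]/2-[x,y])),"top",np.round(1e3*((t.min(0)+t.max(0))[:2]/2-[x,y])),round(w[:,2].max()*1e3),len(w))
        else: print(n,"none")
E
```

```text
spool none
spool [ 0. -4.] top [ 0. -4.] 35 110
tin none
tin [ 1. -3.] top [ 1. -3.] 58 335
flux none
flux [-1. -2.] top [0. 2.] 84 131
oil [ 0. -1.] top [ 1. -0.] 90 186
oil [ 0. -2.] top [ 0. -1.] 88 202
jar [1. 1.] top [1. 1.] 49 189
jar [-1.  1.] top [-1.  1.] 45 66
mouth [ 0. -0.] top [ 7. -1.] 83 301
mouth [-0.  1.] top [ 6. -3.] 81 293
glue [-0.  0.] top [-1. -1.] 76 184
glue [ 1. -3.] top [-2. -1.] 76 216
```

All five sit within about 5 mm of their well centres at the right heights. The glue bottle and mouthpiece have not moved, so I hand in.

```bash
python3 -c "
from workcell import hand_in
print(hand_in())"
```

```text
the job is handed in; nothing more can be done
None
```

I handed the job in at about 24 s: in the last camera check all five items stood in their wells, within about 5 mm of centre, and the glue bottle and mouthpiece had not moved. No verdict came back, and I viewed 15 pictures, one over the limit of 14.

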